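# Reset the length stop of a bench strip cutter to a pattern blank

### The arm

A 6-joint arm with a two-finger parallel gripper is mounted at the origin on the work surface. World frame = base frame: x ahead of the robot, y to its left, z up, the work surface at z = 0. Lengths are in m, angles in rad, forces in N, time in s.
With the tool pointing down it reaches from about 0.375 to 0.9 m from the base axis. Payload 3.1 kg.
Tool frame: the origin (TCP) lies midway between the tips of the shut fingers; the grasp point (between the pads) lies 19 mm behind it (manip.grasp_offset is the distance from the TCP to the grasp point, in m); z points along the fingers, y is the line along which they close (so a half turn about z gives the same grasp; the last joint's range is limited). The gripper opens to 85 mm and grips with 20 to 120 N. Pads are 22 mm wide; open, the fingers measure 114 mm over their backs; the gripper's body (76 mm by 85 mm) begins 54 mm behind the grasp point. The pads swing forward as they close: fully open they stand 13 mm farther back than shut.
Start: joints at [-0.178, 0.527, 1.433, -0, 1.181, -0.178], TCP at [0.625, 0, 0.206] pointing down, gripper open.
Joint ranges: [-3.08, 3.08], [-0.75, 2.2], [0.22, 2.44], [-1.43, 4.57], [0, 2.65], [-2.85, 2.85]. Speed limits (rad/s): [2.79, 2.79, 3.14, 3.14, 3.14, 3.14].

### API

Orientations are given as a unit quaternion [x, y, z, w].
In Python, from station import sensors, cams, order, manip gives the robot as it stands.
- The arm moves only by the tool move_arm, never from a script. Its argument "targets" is a list of rows, each an object of numbers: "dx", "dy", "dz": the shift along the world's x, y, z normalised to -1 to 1, where 1 is 25 mm; "rx", "ry", "rz": the turn, a rotation vector about the world's x, y, z normalised to -1 to 1, where 1 is 30 degrees. A call has exactly 10 rows; each row shifts and turns the commanded pose from where the row before left it; what a row does not reach is not made up. A row lasts 1/8 s, in which the tool goes at most 62.5 mm and 10.7 degrees, less where a joint would pass 70% of its speed; a pose out of reach is approached as far as the arm can. A call with a number of a shift or a turn outside -1 to 1 is refused whole. A call with a gripper value outside its range is refused whole. "claw" is the opening in per cent of the stroke, from 0 (shut) to 100 (fully open), set as the call begins (left out, the last holds). The fingers move at their own pace and stop on an object; "newtons" is the grip in N (left out, the last holds). Time passes only in rows, so rows that do not move let the fingers close, or fill a call up. It gives the time, the measured TCP pose, the force, the opening and the grip force at its end, in the units of the state.
- sensors.sense(): the state, without advancing time (a new reading comes with each control period).
- cams.snapshot(name): name is "scene" or "side" or "wrist"; returns the picture (384x512x3 uint8, red, green, blue); there is no depth.
- cams.camera_model(name): a dict with "fx", "fy", "cx", "cy" (pixels), "extrinsics" (4x4, takes a point from world to camera coordinates). Camera axes: x right, y down, z forward; pixel columns grow to the right and rows downward; lengths in m; the calibration is good to about 2 mm. The wrist camera is an equidistant fisheye: a pixel r from the principal point sees the ray r / f radians off the axis. A picture is of the moment at which its call begins: read the wrist's pose just before it. camera_model takes no time and is no camera call; for the wrist camera it gives the pose at the moment of the call.
- order.sign_off(): hands the job in; it is judged then, once.
The state is a dict: "t": time; "q": joint angles; "qd": joint speeds; "tau": joint torques, N m; "tcp_pos": TCP position; "tool_rot": TCP orientation; "force": force on the tool from outside, world axes, zero at the start; "ft_torque": the same for the moment, N m; "finger_gap": opening from 0.0 (shut) to 1.0 (fully open); "gripper_force": force on a finger pad.
Only numpy, scipy, OpenCV 4.12 (cv2) and the standard library are available. Lean on these libraries where they do the work, as an engineer would, in place of code of your own. Each camera call takes 0.05 s, during which the arm holds its last target. There are 200 camera calls.

### The job

Set the length stop of the bench strip cutter to the copper pattern blank that lies loose in its channel: loosen the stop's brass thumb screw first, then slide the stop along its rod, gently, until the blank is nipped snugly with no gap between the stop's finger and the closed blade. With it still snug, turn the thumb screw firmly tight again and let go; do not squeeze the blank hard and leave the hammer, the steel block and the bowl where they are.

Things in the scene. Friction and masses are not known exactly. Their poses are not given: they have to be found in the camera images.
- cutter: green cast lever shear for metal strip, fixed to the bench; base 130 x 300 x 12 mm. Origin on the bench under the machine; z up, y along guide rod and channel towards the blade, x level across them. Head with closed blade from y = 60 mm on, 118 mm high, its red-gripped lever (down) to y = 285 mm, up to 112 mm high; nothing else of it but stop and screw is higher than 75 mm
- rod_end (a point): where the steel guide rod (14 mm thick, axis along the cutter's y) leaves its outer post (28 x 18 mm, top 19 mm above the rod's axis), far from the blade; axes as the cutter's, cutter coordinates (-25, -156, 55) mm. The rod runs from here 216 mm towards +y to the head
- blade_face (a point): point on the closed blade's flat face (facing the cutter's -y) that the blank's end must rest on; cutter coordinates (20, 60, 38) mm, axes as the cutter's. It lies at the end of the channel
- channel (a point): on the floor of the open steel channel (17 mm wide, lips 5 mm high, ending at the blade), 90 mm from the blade; axes as the cutter's. In it lies loose the copper pattern blank, a flat bar 14 mm wide, 6 mm thick, about 60 g. Its length (48 to 72 mm) and its place (its end 3 to 18 mm short of the blade) change each time and are not measured. More than 12 N end to end spoils it
- stop: dark steel knurled stop collar, 34 mm diameter, 22 mm long, on the guide rod; origin at its centre on the rod's axis, axes as the cutter's. It only slides along the cutter's y: free, it drags with 1.5 to 2.5 N; clamped by its screw it holds over 30 N. It starts 30 to 118 mm from its final place, on the side away from the blade, and can travel on beyond that place
- stop_face (a point): point on the flat end face (towards the blade, the cutter's +y) of the stop's brass finger, 8 mm thick and 12 mm wide, that reaches into the channel and pushes the blank's end: 45 mm in x, 11 mm in y, -17 mm in z from the stop's origin; axes as the cutter's
- screw (a joint): turn of the thumb screw, rad, growing counter-clockwise seen from above (loosening). Starts clamped, 0 to 0.2. The tip leaves the rod at 0.6; above that it turns lightly (0.03 Nm) and the stop is free; end of thread at 3.0. Right-hand thread: below 0.6 tightening torque climbs to about 0.2 Nm at 0, hard end at -0.5. Firmly tight is below 0.3. It stays where left; rises 0.25 mm a rad
- screw_grip (a point): centre of the brass thumb screw's upright flat tab, 34 mm long (this point's y), 10 mm thick (its x), 20 mm high, on the screw's upright axis, 47 mm above the stop's origin; y lies along the rod when the screw reads 0. It turns with the screw and slides with the stop. Below the tab 14 mm of 8 to 14 mm thick shank are free above the stop's 18 mm square boss
- hammer: bystander: small hammer with dark wooden handle, 240 mm long, lying on the bench; origin in its middle
- bench_block: bystander: steel bench block 60 x 60 x 22 mm; origin at the centre of its underside
- finding_bowl: bystander: small white bowl, 84 mm wide, 35 mm high; origin at the centre of its underside

How it is judged:
By the outcome, as a careful person would: the job done as asked, in the order asked, and still so for the second after the job is handed in, with the robot touching nothing.
It also fails if it takes over 54 s, if anything falls off the work surface, if the arm or the gripper's body presses on something with over 40 N, if the wrist force passes 120 N, or if a joint passes its speed limit or range.

## Working session

There is one attempt and no reset: what is moved stays moved. The work goes in short steps, Python scripts to look and compute and a tool call to move; the robot and the scene stay as the last step left them, time stands still between calls to the robot, and variables do not carry over. Pictures are saved under pics/ and viewed, at most 10 in all, crops included, and the job is handed in when it is done.

Besides the shell and the picture viewer there is one more tool, called as name(argument=value, ...), one argument or row to a line, values as JSON. move_arm: Moves the arm, as the interface text tells. Scaled input: -1 to 1 covers 25 mm each way for a shift and 30 degrees each way for a turn. Its arguments: {"type":"object","properties":{"targets":{"type":"array"},"claw":{"type":"number"},"newtons":{"type":"number"}},"required":["targets"]}

```bash
mkdir -p pics; python3 - <<'E'
from station import sensors,cams,manip
import cv2,numpy as np
s=sensors.sense();print(s['t'],s['tcp_pos'],s['tool_rot'],s['force'],manip.grasp_offset)
for n in("scene","side","wrist"):
    im=cams.snapshot(n);cv2.imwrite(f"pics/{n}0.png",im[:,:,::-1]);m=cams.camera_model(n)
    print(n,m['fx'],m['cx'],m['cy'],np.round(np.array(m['extrinsics']),3).tolist())
a=[cv2.imread(f"pics/{n}0.png") for n in("scene","side","wrist")]
big=np.vstack([np.hstack(a[:2])]);cv2.imwrite("pics/ab.png",cv2.resize(big,(800,300)))
E
```

```text
0.0 [6.24218585e-01 1.52065510e-04 2.04939973e-01] [ 7.07093549e-01  7.07119177e-01 -6.42637551e-04 -8.77279401e-04] [ 1.21338855  0.53268513 -0.01566997] 0.0187
scene 400.7918901772696 260.04960742915694 190.04102783990496 [[-0.235, 0.972, 0.007, 0.146], [0.765, 0.189, -0.616, -0.432], [-0.6, -0.139, -0.788, 1.317], [0.0, 0.0, 0.0, 1.0]]
side 451.10806039147525 256.8662717053481 184.49826445136773 [[0.809, -0.587, -0.008, -0.509], [-0.366, -0.493, -0.79, 0.294], [0.46, 0.642, -0.613, 0.665], [0.0, 0.0, 0.0, 1.0]]
wrist 297.3186396354542 257.88802361353225 189.74532475059135 [[1.0, -0.001, -0.003, -0.624], [0.0, -0.946, 0.323, -0.041], [-0.003, -0.323, -0.946, 0.382], [0.0, 0.0, 0.0, 1.0]]
```

View pics/scene0.png

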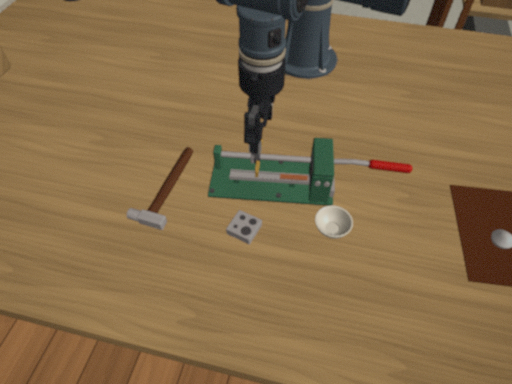

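View pics/side0.png

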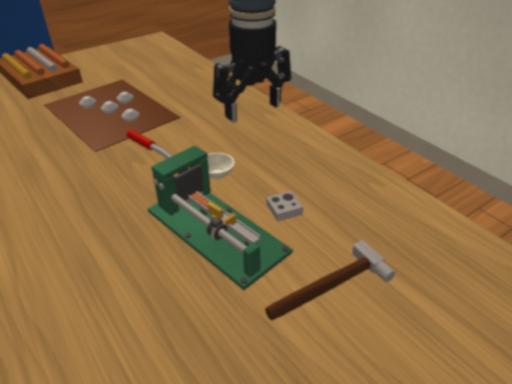

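View pics/wrist0.png

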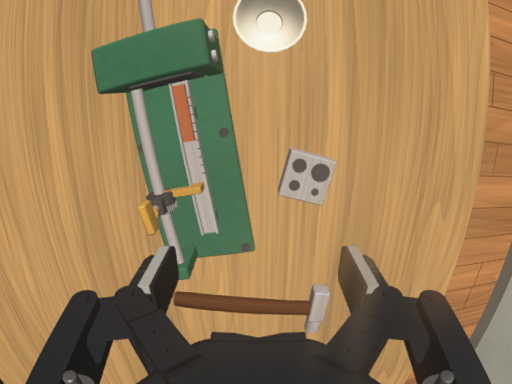

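The cutter lies with its y roughly along world +y, tilted left, with the tab at wrist (148,217). The stop finger's end is at (202,188) and the blank spans (175,85) to (190,141). I'll enlarge crops to get accurate pixels.

```bash
python3 - <<'E'
import cv2,numpy as np
a=cv2.imread("pics/wrist0.png")[10:290,80:270];b=cv2.imread("pics/side0.png")[140:290,140:300]
a=cv2.resize(a,None,fx=2.1,fy=2.1,interpolation=cv2.INTER_CUBIC)
b=cv2.resize(b,None,fx=2.5,fy=2.5,interpolation=cv2.INTER_CUBIC)
c=np.zeros((600,800,3),np.uint8);c[:588,:399]=a[:,:399];c[:375,400:800]=b[:375,:400]
s=cv2.imread("pics/scene0.png")[130:210,200:340];s=cv2.resize(s,None,fx=2.8,fy=2.8,interpolation=cv2.INTER_CUBIC)
c[376:600,400:792]=s[:224];cv2.imwrite("pics/comp.png",c)
E
```

```text
(no output)
```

View pics/comp.png

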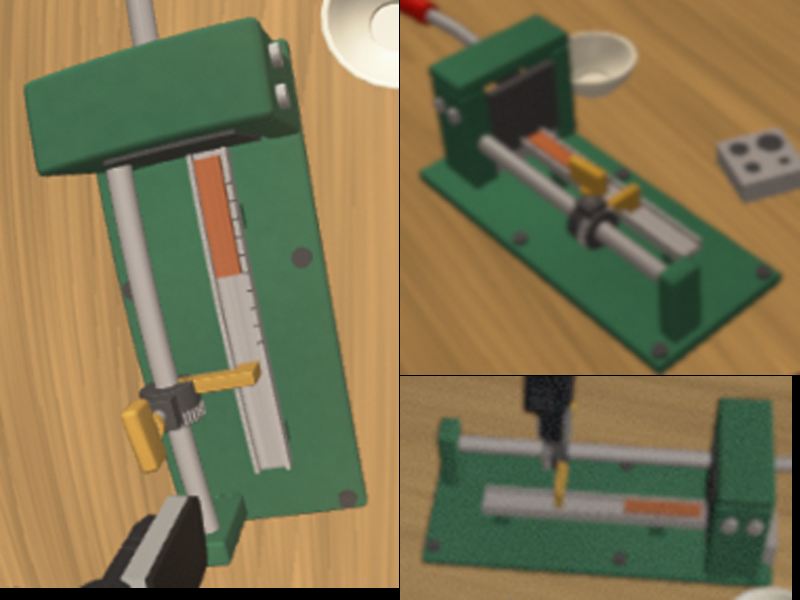

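Comp: wrist rod-to-post (211,529), rod-to-head (120,168), base corner (365,505), tab centre about (143,437). Side: rod ends (662,268)/(486,143), corners (660,370), (779,278), (421,175), tab (589,176). Scene: rod (459,443)/(711,460), corner (424,560).

```bash
cat > h.py <<'E'
import numpy as np
from scipy.optimize import least_squares
def proj(m,P,fish):
    E=np.array(m['extrinsics']);c=E[:3,:3]@P+E[:3,3]
    if fish:
        r=np.hypot(c[0],c[1]);t=np.arctan2(r,c[2]);return np.array([m['cx']+m['fx']*t*c[0]/r,m['cy']+m['fy']*t*c[1]/r])
    return np.array([m['cx']+m['fx']*c[0]/c[2],m['cy']+m['fy']*c[1]/c[2]])
def cut(p,L):  # p: x,y,z,yaw ; L in m
    c,s=np.cos(p[3]),np.sin(p[3]);return np.array([p[0]+c*L[0]-s*L[1],p[1]+s*L[0]+c*L[1],p[2]+L[2]])
def tri(obs):
    f=lambda P:np.concatenate([proj(m,P,fi)-uv for m,fi,uv in obs])
    r=least_squares(f,[.55,.1,.06]);return r.x,np.sqrt(np.mean(r.fun**2))
E
cat > fit.py <<'E'
from h import *;from station import cams
M={n:cams.camera_model(n) for n in("wrist","side","scene")}
o={'wrist':lambda u,v:(80+u/2.1,10+v/2.1),'side':lambda u,v:(140+(u-400)/2.5,140+v/2.5),'scene':lambda u,v:(200+(u-400)/2.8,130+(v-376)/2.8)}
re=(-.025,-.156,.055);rh=(-.025,.06,.055)
D=[('wrist',211,529,re),('wrist',120,168,rh),('side',662,268,re),('side',486,143,rh),('scene',459,443,re),('scene',711,460,rh),
('wrist',365,505,(.065,None,.012)),('side',779,278,(.065,None,.012)),('side',660,370,(-.065,None,.006)),('scene',424,560,(.065,None,.012))]
ob=[(n,np.array(o[n](u,v)),L) for n,u,v,L in D]
def f(p):
    return np.concatenate([proj(M[n],cut(p,[L[0],p[4] if L[1] is None else L[1],L[2]]),n=='wrist')-uv for n,uv,L in ob])
r=least_squares(f,[.55,.15,0,.15,-.16],loss='soft_l1');print(r.x.round(4));print(f(r.x).reshape(-1,2).round(1).tolist())
p=r.x
for nm,pts in {'rodend':[('wrist',211,529),('side',662,268),('scene',459,443)],'tab':[('wrist',143,437),('side',589,176)],'fingertip':[('wrist',257,372),('side',632,193)],'blanknear':[('wrist',229,275),('scene',625,507)],'blankfar':[('wrist',208,156),('scene',701,509)]}.items():
    P,e=tri([(M[n],n=='wrist',np.array(o[n](u,v))) for n,u,v in pts])
    c,s=np.cos(p[3]),np.sin(p[3]);d=P-p[:3];print(nm,P.round(4),'err',round(e,2),'cutter',(c*d[0]+s*d[1]).round(4),(-s*d[0]+c*d[1]).round(4),d[2].round(4))
E
python3 fit.py
```

```text
[ 0.5248  0.0377  0.0009  0.1633 -0.179 ]
[[0.8, -1.0], [-0.3, -0.2], [4.3, 3.3], [0.1, -0.7], [0.5, 0.4], [-0.5, -0.4], [-0.0, 0.3], [0.1, -3.4], [-1.4, 0.7], [-0.4, -2.0]]
rodend [ 0.5248 -0.1174  0.0614] err 1.55 cutter -0.0252 -0.153 0.0605
tab [ 0.5091 -0.0397  0.1017] err 0.13 cutter -0.0281 -0.0738 0.1008
fingertip [ 0.5583 -0.0231  0.0471] err 0.83 cutter 0.0232 -0.0654 0.0461
blanknear [0.5439 0.0296 0.0358] err 0.24 cutter 0.0175 -0.0111 0.0349
blankfar [0.5365 0.0953 0.0429] err 0.25 cutter 0.0209 0.055 0.0419
```

move_arm(
  targets=[
    {"dx": -0.9,"dy": -0.31,"dz": -0.44,"rz": 0.1},
    {"dx": -0.9,"dy": -0.31,"dz": -0.44,"rz": 0.1},
    {"dx": -0.9,"dy": -0.31,"dz": -0.44,"rz": 0.1},
    {"dx": -0.9,"dy": -0.31,"dz": -0.44,"rz": 0.1},
    {"dx": -0.9,"dy": -0.31,"dz": -0.44,"rz": 0.1},
    {},
    {},
    {},
    {},
    {},
  ],
  claw=100,
  newtons=30,
)

```text
schema error: expected keys dx, dy, dz, rx, ry, rz
```

```bash
cat > look.py <<'E'
import sys
from h import *;from station import sensors,cams
import cv2,pickle
n=sys.argv[1];s=sensors.sense();m={k:cams.camera_model(k) for k in("wrist","side","scene")}
im=cams.snapshot("wrist");sd=cams.snapshot("side")
pickle.dump((s,m),open(f"pics/{n}.pkl","wb"))
from scipy.spatial.transform import Rotation as R
print(s['t'],s['tcp_pos'].round(4),R.from_quat(s['tool_rot']).as_matrix().round(3).tolist(),s['force'].round(2))
W=cv2.resize(im,(800,600),interpolation=cv2.INTER_CUBIC)[:,:,::-1].copy()
if len(sys.argv)>2:
    S=cv2.resize(sd[150:270,180:300],(400,400),interpolation=cv2.INTER_CUBIC)[:,:,::-1]
    a=cv2.resize(im,(800,600))[:,:,::-1]; W=np.zeros((600,800,3),np.uint8);W[:400,400:]=S
    u,v,k=map(float,sys.argv[2:5]);w,h=400/k,600/k;u0,v0=int(u-w/2),int(v-h/2);u0=max(u0,0);v0=max(v0,0)
    c=im[v0:v0+int(h),u0:u0+int(w),::-1];c=cv2.resize(c,None,fx=k,fy=k,interpolation=cv2.INTER_CUBIC);W[:min(600,c.shape[0]),:min(400,c.shape[1])]=c[:600,:400];print('crop',u0,v0,k,'side 180 150 3.333')
cv2.imwrite(f"pics/{n}.png",W)
E
python3 look.py w1
```

```text
0.15 [6.244e-01 1.000e-04 2.051e-01] [[0.0, 1.0, -0.002], [1.0, -0.0, 0.0], [0.0, -0.002, -1.0]] [-0.03  0.33  0.15]
```

View pics/w1.png

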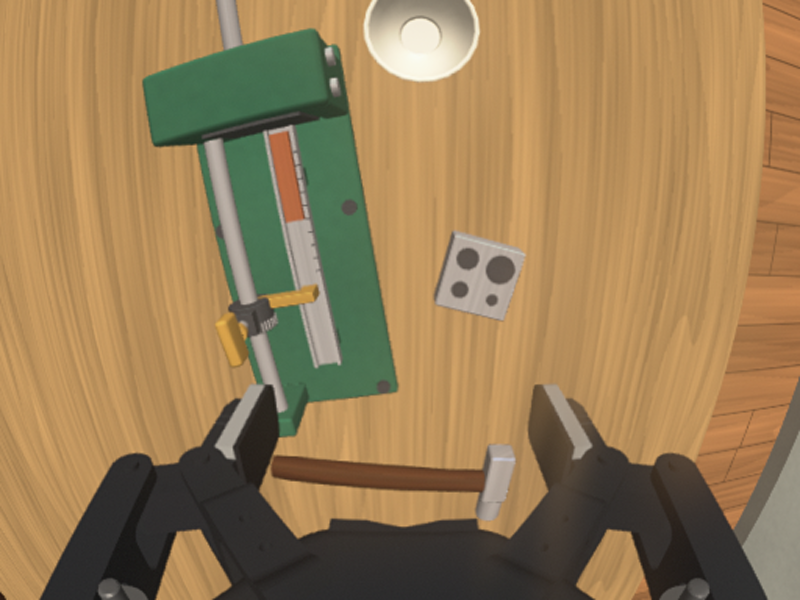

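The move was refused because rows need all six keys, so this picture shows the unmoved view: tab at (231,338), finger end at (315,293). Sending again with full rows.

move_arm(
  targets=[
    {"dx": -0.9,"dy": -0.31,"dz": -0.44,"rx": 0,"ry": 0,"rz": 0.1},
    {"dx": -0.9,"dy": -0.31,"dz": -0.44,"rx": 0,"ry": 0,"rz": 0.1},
    {"dx": -0.9,"dy": -0.31,"dz": -0.44,"rx": 0,"ry": 0,"rz": 0.1},
    {"dx": -0.9,"dy": -0.31,"dz": -0.44,"rx": 0,"ry": 0,"rz": 0.1},
    {"dx": -0.9,"dy": -0.31,"dz": -0.44,"rx": 0,"ry": 0,"rz": 0.1},
    {"dx": 0,"dy": 0,"dz": 0,"rx": 0,"ry": 0,"rz": 0},
    {"dx": 0,"dy": 0,"dz": 0,"rx": 0,"ry": 0,"rz": 0},
    {"dx": 0,"dy": 0,"dz": 0,"rx": 0,"ry": 0,"rz": 0},
    {"dx": 0,"dy": 0,"dz": 0,"rx": 0,"ry": 0,"rz": 0},
    {"dx": 0,"dy": 0,"dz": 0,"rx": 0,"ry": 0,"rz": 0},
  ],
  claw=100,
  newtons=30,
)

```text
t: 1.5
tcp_pos: [0.5129, -0.0386, 0.151]
tool_rot: [0.609, 0.793, 0.0, 0.0]
force: [-0.8, -0.6, 0.1]
finger_gap: 1.005
gripper_force: 0.0
```

```bash
python3 look.py w2
```

```text
1.5 [ 0.5129 -0.0386  0.151 ] [[-0.259, 0.966, 0.0], [0.966, 0.259, -0.0], [-0.0, 0.0, -1.0]] [-0.84 -0.61  0.07]
```

View pics/w2.png

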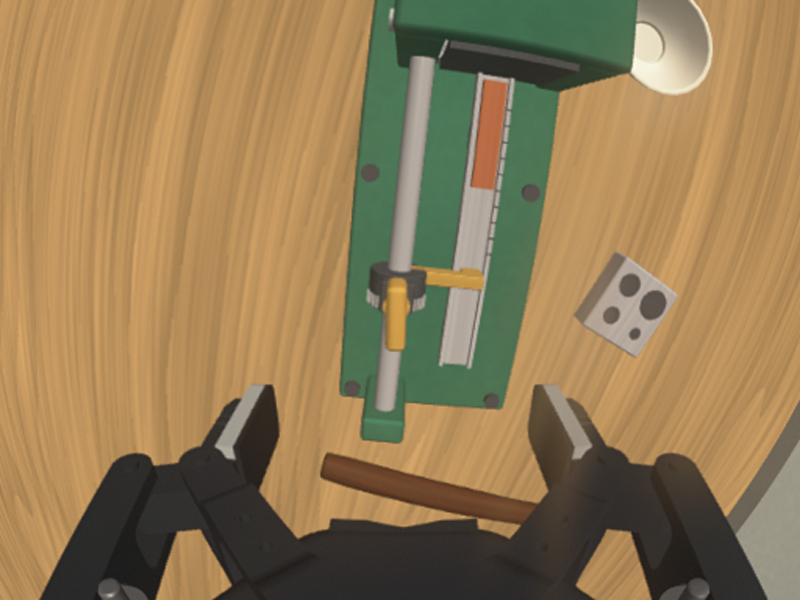

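Now the tab's top runs from about (397,296) to (396,348), upright in the picture. The blank spans (483,188) to (495,82), and the finger's front edge is at (470,270).

```bash
cat > ray.py <<'E'
from h import *;import pickle
def load(n): return pickle.load(open(f"pics/{n}.pkl","rb"))
def hit(m,u,v,z):
    a,b=u-m['cx'],v-m['cy'];r=np.hypot(a,b);t=r/m['fx'];d=np.array([np.sin(t)*a/r,np.sin(t)*b/r,np.cos(t)])
    E=np.array(m['extrinsics']);R=E[:3,:3];C=-R.T@E[:3,3];D=R.T@d;return C+D*(z-C[2])/D[2]
p=np.array([.5248,.0377,0.0009,.1633])
def loc(P):
    d=P-p[:3];c,s=np.cos(p[3]),np.sin(p[3]);return np.array([c*d[0]+s*d[1],-s*d[0]+c*d[1],d[2]])
E
python3 - <<'E'
from ray import *
s,M=load("w2");m=M["wrist"];k=1.5625
for n,u,v,z in [("tab near top",396,350,.112),("tab far top",397,296,.112),("tab far bottom",398,281,.092),("rod end",387,409,.055),("rod head",423,58,.055),("blank near",482,188,.041),("blank far",496,82,.041),("finger front",455,269,.044),("finger mid",475,279,.044),("collar front",397,264,.06)]:
    P=hit(m,u/k,v/k,z);print(n,P.round(4),(1e3*loc(P)).round(1))
M0=load("w1")[1]["wrist"]
P,e=tri([(m,True,np.array([397,318])/k),(M0,True,np.array([231,339])/k)]);print('tab tri',P,e,1e3*loc(P))
for n,a,b in[("rod head",(423,58),(214,140)),("rod end",(387,409),(278,410)),("blank near",(482,188),(298,221))]:
    P,e=tri([(m,True,np.array(a)/k),(M0,True,np.array(b)/k)]);print(n,P,e,1e3*loc(P))
E
```

```text
tab near top [ 0.5135 -0.053   0.112 ] [-25.9 -87.6 111.1]
tab far top [ 0.5069 -0.0258  0.112 ] [-28.  -59.7 111.1]
tab far bottom [ 0.5068 -0.0245  0.092 ] [-27.9 -58.4  91.1]
rod end [ 0.5248 -0.1235  0.055 ] [ -26.2 -159.1   54.1]
rod head [0.4893 0.093  0.055 ] [-26.   60.4  54.1]
blank near [0.5438 0.0299 0.041 ] [ 17.5 -10.8  40.1]
blank far [0.5342 0.0942 0.041 ] [18.5 54.2 40.1]
finger front [ 0.5418 -0.0222  0.044 ] [  7.1 -61.9  43.1]
finger mid [ 0.5558 -0.0251  0.044 ] [ 20.4 -67.   43.1]
collar front [ 0.5058 -0.0243  0.06  ] [-28.9 -58.1  59.1]
tab tri [ 0.51017347 -0.03845271  0.10473437] 0.8605703820476298 [-26.81247812 -72.76167745 103.83436805]
rod head [0.48936207 0.093268   0.0532186 ] 0.1057396814217264 [-25.93248834  60.59006118  52.31859934]
rod end [ 0.5235872  -0.11731415  0.06466759] 0.06371298651121096 [ -26.39812218 -152.75469185   63.76758687]
blank near [0.54526973 0.02910744 0.03396259] 0.3926252576962674 [ 18.80046987 -11.80611994  33.06259351]
```

move_arm(
  targets=[
    {"dx": -0.08,"dy": 0,"dz": -0.6,"rx": 0,"ry": 0,"rz": -0.02},
    {"dx": 0,"dy": 0,"dz": -0.6,"rx": 0,"ry": 0,"rz": -0.02},
    {"dx": 0,"dy": 0,"dz": -0.6,"rx": 0,"ry": 0,"rz": 0},
    {"dx": 0,"dy": 0,"dz": -0.5,"rx": 0,"ry": 0,"rz": 0},
    {"dx": 0,"dy": 0,"dz": -0.2,"rx": 0,"ry": 0,"rz": 0},
    {"dx": 0,"dy": 0,"dz": 0,"rx": 0,"ry": 0,"rz": 0},
    {"dx": 0,"dy": 0,"dz": 0,"rx": 0,"ry": 0,"rz": 0},
    {"dx": 0,"dy": 0,"dz": 0,"rx": 0,"ry": 0,"rz": 0},
    {"dx": 0,"dy": 0,"dz": 0,"rx": 0,"ry": 0,"rz": 0},
    {"dx": 0,"dy": 0,"dz": 0,"rx": 0,"ry": 0,"rz": 0},
  ],
  claw=60,
  newtons=40,
)

```text
t: 2.85
tcp_pos: [0.5106, -0.0388, 0.0886]
tool_rot: [0.617, 0.787, 0.0, 0.0]
force: [-1.2, 0.2, 0.4]
finger_gap: 0.603
gripper_force: 0.0
```

move_arm(
  targets=[
    {"dx": 0,"dy": 0,"dz": 0,"rx": 0,"ry": 0,"rz": 0},
    {"dx": 0,"dy": 0,"dz": 0,"rx": 0,"ry": 0,"rz": 0},
    {"dx": 0,"dy": 0,"dz": 0,"rx": 0,"ry": 0,"rz": 0},
    {"dx": 0,"dy": 0,"dz": 0,"rx": 0,"ry": 0,"rz": 0},
    {"dx": 0,"dy": 0,"dz": 0,"rx": 0,"ry": 0,"rz": 0},
    {"dx": 0,"dy": 0,"dz": 0,"rx": 0,"ry": 0,"rz": 0},
    {"dx": 0,"dy": 0,"dz": 0,"rx": 0,"ry": 0,"rz": 0},
    {"dx": 0,"dy": 0,"dz": 0,"rx": 0,"ry": 0,"rz": 0},
    {"dx": 0,"dy": 0,"dz": 0,"rx": 0,"ry": 0,"rz": 0},
    {"dx": 0,"dy": 0,"dz": 0,"rx": 0,"ry": 0,"rz": 0},
  ],
  claw=0,
  newtons=40,
)

```text
t: 4.1
tcp_pos: [0.5105, -0.0387, 0.0884]
tool_rot: [0.617, 0.787, -0.0, -0.0]
force: [0.2, -0.0, -0.1]
finger_gap: -0.002
gripper_force: 0.0
```

```bash
cat > st.py <<'E'
from station import sensors;import numpy as np
from scipy.spatial.transform import Rotation as R
s=sensors.sense();f=s['force'];a=.1633;c,n=np.cos(a),np.sin(a);M=R.from_quat(s['tool_rot']).as_matrix()
x,y=s['tcp_pos'][0]-.5248,s['tcp_pos'][1]-.0377
print('t',round(s['t'],2),'tcp',s['tcp_pos'].round(4),'yaw',round(np.arctan2(M[1,1],M[0,1]),3),'cutter xy mm',(1e3*np.array([c*x+n*y,-n*x+c*y])).round(1),
'F cutter',np.round([c*f[0]+n*f[1],-n*f[0]+c*f[1],f[2]],2),'Tz',s['ft_torque'].round(3),'gap',round(s['finger_gap'],3),'grip',s['gripper_force'],'q6',s['q'][5].round(2))
E
python3 st.py
```

```text
t 4.1 tcp [ 0.5105 -0.0387  0.0884] yaw 0.241 cutter xy mm [-26.6 -73.1] F cutter [ 0.21 -0.05 -0.1 ] Tz [0.044 0.07  0.025] gap -0.002 grip 0.0 q6 -0.54
```

The fingers shut on nothing, so I'm taking another look.

```bash
python3 look.py w3 256 220 2.0
```

```text
4.1 [ 0.5105 -0.0387  0.0884] [[-0.239, 0.971, -0.0], [0.971, 0.239, 0.0], [0.0, -0.0, -1.0]] [ 0.21 -0.02 -0.1 ]
crop 156 70 2.0 side 180 150 3.333
```

View pics/w3.png

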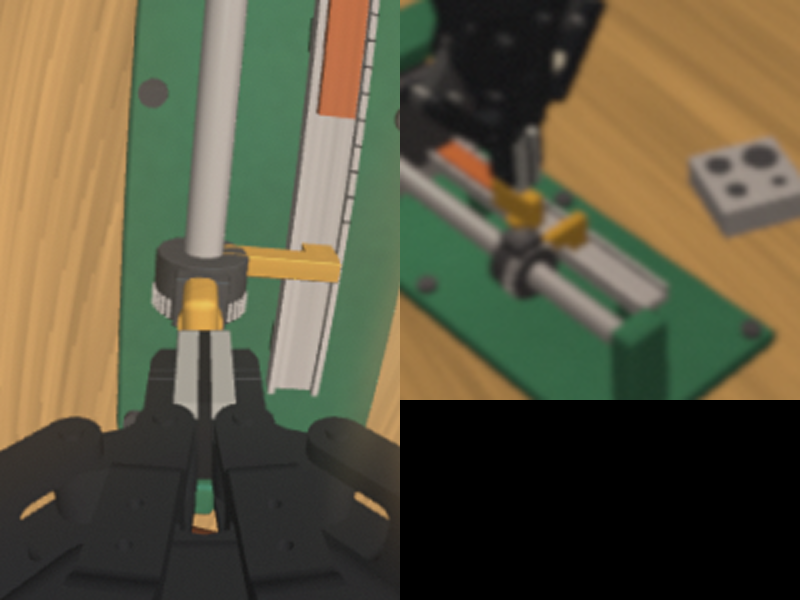

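The fingertips show at wrist crop (205,330), with the tab just beyond them. In the side crop the tips are at about (525,190), near or above the tab at (522,205). I'll compare with where the TCP should project.

```bash
python3 - <<'E'
from ray import *
s,M=load("w3");T=s['tcp_pos']
for n in("wrist","side"):
    for z in(0,.0187,.04): 
        q=proj(M[n],T+[0,0,z],n=='wrist');print(n,z,q, 2*(q-[156,70]) if n=='wrist' else (q-[180,150])*3.333+[400,0])
    for L in [(-.0263,-.0733+e,h) for e in(.017,-.017) for h in(.092,.112)]:
        q=proj(M[n],cut(p,L),n=='wrist');print(n,L,2*(q-[156,70]) if n=='wrist' else (q-[180,150])*3.333+[400,0])
a,b=np.array([525,190]),np.array([205,330])
print(tri([(M['side'],False,(a-[400,0])/3.333+[180,150]),(M['wrist'],True,b/2+[156,70])]))
# tab +y end, top & bottom edge in wrist; tab centre w2/w3/w1
m1,m2,m3=[load(k)[1]['wrist'] for k in('w1','w2','w3')];k=1.5625
print('finger tip corner',*[hit(m,u,v,.044).round(4) for m,u,v in((m2,484/k,274/k),(m3,156+338/2,70+258/2))])
print(tri([(m2,True,np.array([398,283])/k),(m3,True,np.array([202,282])/2+[156,70])]))
print('rodhead-ish tab w1',tri([(m1,True,np.array([231,339])/k),(M['side'],False,np.array([589-400,176])/2.5+[140,140])]))
E
```

```text
wrist 0 [257.39313767 230.53891681] [202.78627535 321.07783363]
wrist 0.0187 [257.29550734 245.18879266] [202.59101468 350.37758532]
wrist 0.04 [257.15957999 265.67676689] [202.31915998 391.35353378]
wrist (-0.0263, -0.0563, 0.092) [207.93374808 277.48236309]
wrist (-0.0263, -0.0563, 0.112) [208.3107581 306.3441329]
wrist (-0.0263, -0.0903, 0.092) [199.44705501 375.06463006]
wrist (-0.0263, -0.0903, 0.112) [198.90857182 411.00796364]
side 0 [216.20924008 215.32230086] [520.68539719 217.71922877]
side 0.0187 [215.54471534 207.52783655] [518.47053623 191.74027924]
side 0.04 [214.76447037 198.37604551] [515.86997974 161.23735969]
side (-0.0263, -0.0563, 0.092) [500.38626919 197.23238309]
side (-0.0263, -0.0563, 0.112) [497.72928936 169.34246899]
side (-0.0263, -0.0903, 0.092) [541.68440354 226.13531861]
side (-0.0263, -0.0903, 0.112) [539.60034355 198.02513441]
(array([ 0.5107156 , -0.03475771,  0.10241346]), np.float64(1.6369697722021324))
finger tip corner [ 0.5603 -0.0205  0.044 ] [ 0.5601 -0.0221  0.044 ]
(array([ 0.50778265, -0.02883482,  0.08106938]), np.float64(0.004602257349954639))
rodhead-ish tab w1 (array([ 0.50896707, -0.03870064,  0.10112127]), np.float64(0.32455491974156747))
```

Both views put the shut tips near z = 0.107–0.11, about 20 mm above the reported TCP and just over the tab's top. I'll open, go 18 mm lower and close, using the opening as the check (tab is about 0.12, boss about 0.21).

move_arm(
  targets=[
    {"dx": 0,"dy": 0,"dz": 0,"rx": 0,"ry": 0,"rz": 0},
    {"dx": 0,"dy": 0,"dz": 0,"rx": 0,"ry": 0,"rz": 0},
    {"dx": 0,"dy": 0,"dz": 0,"rx": 0,"ry": 0,"rz": 0},
    {"dx": 0,"dy": 0,"dz": 0,"rx": 0,"ry": 0,"rz": 0},
    {"dx": 0,"dy": 0,"dz": -0.18,"rx": 0,"ry": 0,"rz": 0},
    {"dx": 0,"dy": 0,"dz": -0.18,"rx": 0,"ry": 0,"rz": 0},
    {"dx": 0,"dy": 0,"dz": -0.18,"rx": 0,"ry": 0,"rz": 0},
    {"dx": 0,"dy": 0,"dz": -0.18,"rx": 0,"ry": 0,"rz": 0},
    {"dx": 0,"dy": 0,"dz": 0,"rx": 0,"ry": 0,"rz": 0},
    {"dx": 0,"dy": 0,"dz": 0,"rx": 0,"ry": 0,"rz": 0},
  ],
  claw=45,
  newtons=40,
)

```text
t: 5.45
tcp_pos: [0.5105, -0.0387, 0.0704]
tool_rot: [0.617, 0.787, -0.0, 0.0]
force: [0.2, 0.4, 0.3]
finger_gap: 0.448
gripper_force: 0.0
```

move_arm(
  targets=[
    {"dx": 0,"dy": 0,"dz": 0,"rx": 0,"ry": 0,"rz": 0},
    {"dx": 0,"dy": 0,"dz": 0,"rx": 0,"ry": 0,"rz": 0},
    {"dx": 0,"dy": 0,"dz": 0,"rx": 0,"ry": 0,"rz": 0},
    {"dx": 0,"dy": 0,"dz": 0,"rx": 0,"ry": 0,"rz": 0},
    {"dx": 0,"dy": 0,"dz": 0,"rx": 0,"ry": 0,"rz": 0},
    {"dx": 0,"dy": 0,"dz": 0,"rx": 0,"ry": 0,"rz": 0},
    {"dx": 0,"dy": 0,"dz": 0,"rx": 0,"ry": 0,"rz": 0},
    {"dx": 0,"dy": 0,"dz": 0,"rx": 0,"ry": 0,"rz": 0},
    {"dx": 0,"dy": 0,"dz": 0,"rx": 0,"ry": 0,"rz": 0},
    {"dx": 0,"dy": 0,"dz": 0,"rx": 0,"ry": 0,"rz": 0},
  ],
  claw=0,
  newtons=40,
)

```text
t: 6.7
tcp_pos: [0.5094, -0.0387, 0.0706]
tool_rot: [0.617, 0.787, -0.001, -0.001]
force: [-4.2, -1.3, 5.2]
finger_gap: 0.107
gripper_force: 42.2
```

```bash
python3 st.py
```

```text
t 6.7 tcp [ 0.5094 -0.0387  0.0706] yaw 0.241 cutter xy mm [-27.6 -72.9] F cutter [-4.34 -0.56  5.22] Tz [-0.293  0.745 -0.011] gap 0.107 grip 42.22635090351105 q6 -0.54
```

The tab is gripped (opening 9 mm). Next I loosen the screw by 54° CCW.

move_arm(
  targets=[
    {"dx": -0.04,"dy": 0,"dz": 0,"rx": 0,"ry": 0,"rz": 0.2},
    {"dx": 0,"dy": 0,"dz": 0,"rx": 0,"ry": 0,"rz": 0.2},
    {"dx": 0,"dy": 0,"dz": 0,"rx": 0,"ry": 0,"rz": 0.2},
    {"dx": 0,"dy": 0,"dz": 0,"rx": 0,"ry": 0,"rz": 0.2},
    {"dx": 0,"dy": 0,"dz": 0,"rx": 0,"ry": 0,"rz": 0.2},
    {"dx": 0,"dy": 0,"dz": 0,"rx": 0,"ry": 0,"rz": 0.2},
    {"dx": 0,"dy": 0,"dz": 0,"rx": 0,"ry": 0,"rz": 0.2},
    {"dx": 0,"dy": 0,"dz": 0,"rx": 0,"ry": 0,"rz": 0.2},
    {"dx": 0,"dy": 0,"dz": 0,"rx": 0,"ry": 0,"rz": 0.2},
    {"dx": 0,"dy": 0,"dz": 0,"rx": 0,"ry": 0,"rz": 0},
  ],
)

```text
t: 7.95
tcp_pos: [0.5091, -0.0389, 0.0708]
tool_rot: [0.192, 0.981, -0.0, -0.0]
force: [-3.5, -1.9, 5.4]
finger_gap: 0.107
gripper_force: 42.3
```

```bash
python3 st.py
```

```text
t 7.95 tcp [ 0.5091 -0.0389  0.0708] yaw 1.184 cutter xy mm [-28. -73.] F cutter [-3.81 -1.33  5.41] Tz [-0.24   0.627  0.064] gap 0.107 grip 42.28268623352051 q6 -1.48
```

move_arm(
  targets=[
    {"dx": -0.07,"dy": 0.197,"dz": 0.03,"rx": 0,"ry": 0,"rz": 0},
    {"dx": -0.033,"dy": 0.197,"dz": 0,"rx": 0,"ry": 0,"rz": 0},
    {"dx": -0.033,"dy": 0.197,"dz": 0,"rx": 0,"ry": 0,"rz": 0},
    {"dx": -0.033,"dy": 0.197,"dz": 0,"rx": 0,"ry": 0,"rz": 0},
    {"dx": -0.033,"dy": 0.197,"dz": 0,"rx": 0,"ry": 0,"rz": 0},
    {"dx": -0.033,"dy": 0.197,"dz": 0,"rx": 0,"ry": 0,"rz": 0},
    {"dx": -0.033,"dy": 0.197,"dz": 0,"rx": 0,"ry": 0,"rz": 0},
    {"dx": -0.033,"dy": 0.197,"dz": 0,"rx": 0,"ry": 0,"rz": 0},
    {"dx": -0.033,"dy": 0.197,"dz": 0,"rx": 0,"ry": 0,"rz": 0},
    {"dx": 0,"dy": 0,"dz": 0,"rx": 0,"ry": 0,"rz": 0},
  ],
)

```text
t: 9.2
tcp_pos: [0.5018, 0.0063, 0.0712]
tool_rot: [0.193, 0.981, 0.0, 0.001]
force: [4.5, 1.2, -5.0]
finger_gap: 0.104
gripper_force: 40.9
```

```bash
python3 st.py
```

```text
t 9.2 tcp [0.5018 0.0063 0.0712] yaw 1.183 cutter xy mm [-27.8 -27.2] F cutter [ 4.6   0.48 -4.96] Tz [ 0.453 -0.741  0.05 ] gap 0.104 grip 40.86798548698425 q6 -1.4
```

move_arm(
  targets=[
    {"dx": 0.01,"dy": 0.04,"dz": -0.008,"rx": 0,"ry": 0,"rz": 0},
    {"dx": 0.01,"dy": 0.04,"dz": -0.008,"rx": 0,"ry": 0,"rz": 0},
    {"dx": -0.0065,"dy": 0.04,"dz": 0,"rx": 0,"ry": 0,"rz": 0},
    {"dx": -0.0065,"dy": 0.04,"dz": 0,"rx": 0,"ry": 0,"rz": 0},
    {"dx": -0.0065,"dy": 0.04,"dz": 0,"rx": 0,"ry": 0,"rz": 0},
    {"dx": -0.0065,"dy": 0.04,"dz": 0,"rx": 0,"ry": 0,"rz": 0},
    {"dx": 0,"dy": 0,"dz": 0,"rx": 0,"ry": 0,"rz": 0},
    {"dx": 0,"dy": 0,"dz": 0,"rx": 0,"ry": 0,"rz": 0},
    {"dx": 0,"dy": 0,"dz": 0,"rx": 0,"ry": 0,"rz": 0},
    {"dx": 0,"dy": 0,"dz": 0,"rx": 0,"ry": 0,"rz": 0},
  ],
)

```text
t: 10.45
tcp_pos: [0.501, 0.0117, 0.0709]
tool_rot: [0.193, 0.981, 0.0, 0.0]
force: [2.0, -0.9, 3.3]
finger_gap: 0.105
gripper_force: 41.9
```

```bash
python3 st.py; cat > strip.py <<'E'
import sys,cv2
from ray import *
ims=[]
for n in sys.argv[1:]:
    f=cv2.imread(f"pics/{n}_raw.png") if n!='w2' else cv2.resize(cv2.imread("pics/w2.png"),(512,384),interpolation=cv2.INTER_AREA)
    m=load(n)[1]['wrist'];ys=np.arange(-.04,.075,.00025);xs=np.arange(.005,.035,.00025)
    mp=np.array([[proj(m,cut(p,(x,y,.041)),True) for y in ys] for x in xs],np.float32)
    o=cv2.remap(f,mp[...,0],mp[...,1],cv2.INTER_LINEAR);ims.append(o)
    b=o[40:72].astype(float).mean(0);r=b[:,2]-b[:,1]-0.0  # copper: red well above green
    i=np.where(r>45)[0];print(n,'copper y mm',(ys[i[0]]*1e3).round(1),(ys[i[-1]]*1e3).round(1));
    print([(int(round(ys[k]*1e3)),b[k].astype(int).tolist()) for k in range(0,len(ys),16)][:0])
o=np.vstack([cv2.resize(i,(800,i.shape[0]*2)) for i in ims]);cv2.imwrite("pics/strip_"+sys.argv[-1]+".png",o[:600])
E
python3 - <<'E'
from station import sensors,cams;import cv2,pickle
s=sensors.sense();m={'wrist':cams.camera_model('wrist'),'side':cams.camera_model('side')}
cv2.imwrite("pics/w4_raw.png",cams.snapshot("wrist")[:,:,::-1]);pickle.dump((s,m),open("pics/w4.pkl","wb"))
cv2.imwrite("pics/w4_side.png",cams.snapshot("side")[:,:,::-1])
E
python3 strip.py w2 w4
python3 - <<'E'
import cv2,numpy as np
a=cv2.imread("pics/strip_w4.png");b=cv2.imread("pics/w4_side.png")[165:250,170:285];b=cv2.resize(b,(400,296),interpolation=cv2.INTER_CUBIC)
c=cv2.resize(cv2.imread("pics/w4_raw.png"),(395,296));h=min(304,a.shape[0]);a=cv2.resize(a,(800,304))
cv2.imwrite("pics/v8.png",np.vstack([a,np.hstack([b,np.zeros((296,5,3),np.uint8),c])]))
E
```

```text
t 10.45 tcp [0.501  0.0117 0.0709] yaw 1.183 cutter xy mm [-27.7 -21.8] F cutter [ 1.83 -1.18  3.34] Tz [-0.071 -0.364  0.022] gap 0.105 grip 41.90806031227112 q6 -1.38
w2 copper y mm -10.5 55.0
[]
w4 copper y mm -15.5 55.0
[]
```

View pics/v8.png

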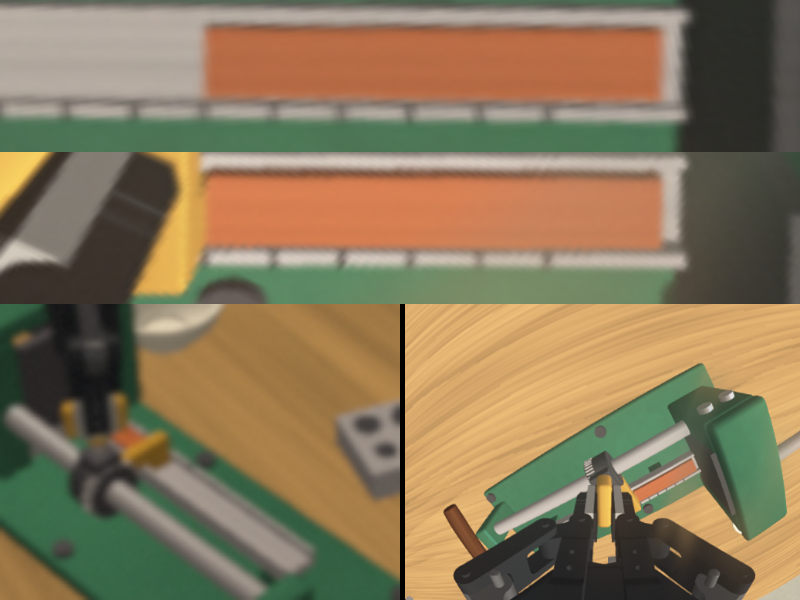

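The blank spans strip px 205–663, with the channel's end and blade at 685. That leaves 3.2 mm of gap, and the stop's finger is now just at the blank. Creeping on.

move_arm(
  targets=[
    {"dx": -0.0033,"dy": 0.02,"dz": 0,"rx": 0,"ry": 0,"rz": 0},
    {"dx": -0.0033,"dy": 0.02,"dz": 0,"rx": 0,"ry": 0,"rz": 0},
    {"dx": -0.0033,"dy": 0.02,"dz": 0,"rx": 0,"ry": 0,"rz": 0},
    {"dx": -0.0033,"dy": 0.02,"dz": 0,"rx": 0,"ry": 0,"rz": 0},
    {"dx": 0,"dy": 0,"dz": 0,"rx": 0,"ry": 0,"rz": 0},
    {"dx": 0,"dy": 0,"dz": 0,"rx": 0,"ry": 0,"rz": 0},
    {"dx": 0,"dy": 0,"dz": 0,"rx": 0,"ry": 0,"rz": 0},
    {"dx": 0,"dy": 0,"dz": 0,"rx": 0,"ry": 0,"rz": 0},
    {"dx": 0,"dy": 0,"dz": 0,"rx": 0,"ry": 0,"rz": 0},
    {"dx": 0,"dy": 0,"dz": 0,"rx": 0,"ry": 0,"rz": 0},
  ],
)

```text
t: 11.8
tcp_pos: [0.5007, 0.0136, 0.0708]
tool_rot: [0.193, 0.981, 0.0, 0.0]
force: [2.2, -1.7, 4.6]
finger_gap: 0.103
gripper_force: 42.1
```

```bash
python3 st.py
```

```text
t 11.8 tcp [0.5007 0.0136 0.0708] yaw 1.183 cutter xy mm [-27.7 -19.8] F cutter [ 1.84 -2.08  4.57] Tz [-0.283 -0.325 -0.003] gap 0.103 grip 42.1291583776474 q6 -1.38
```

move_arm(
  targets=[
    {"dx": -0.002,"dy": 0.012,"dz": 0,"rx": 0,"ry": 0,"rz": 0},
    {"dx": -0.002,"dy": 0.012,"dz": 0,"rx": 0,"ry": 0,"rz": 0},
    {"dx": 0,"dy": 0,"dz": 0,"rx": 0,"ry": 0,"rz": 0},
    {"dx": 0,"dy": 0,"dz": 0,"rx": 0,"ry": 0,"rz": 0},
    {"dx": 0,"dy": 0,"dz": 0,"rx": 0,"ry": 0,"rz": 0},
    {"dx": 0,"dy": 0,"dz": 0,"rx": 0,"ry": 0,"rz": 0},
    {"dx": 0,"dy": 0,"dz": 0,"rx": 0,"ry": 0,"rz": 0},
    {"dx": 0,"dy": 0,"dz": 0,"rx": 0,"ry": 0,"rz": 0},
    {"dx": 0,"dy": 0,"dz": 0,"rx": 0,"ry": 0,"rz": 0},
    {"dx": 0,"dy": 0,"dz": 0,"rx": 0,"ry": 0,"rz": 0},
  ],
)

```text
t: 13.05
tcp_pos: [0.5006, 0.0142, 0.0708]
tool_rot: [0.193, 0.981, -0.0, 0.0]
force: [1.6, -2.4, 5.7]
finger_gap: 0.102
gripper_force: 42.2
```

```bash
python3 st.py
```

```text
t 13.05 tcp [0.5006 0.0142 0.0708] yaw 1.183 cutter xy mm [-27.7 -19.3] F cutter [ 1.17 -2.64  5.68] Tz [-0.256 -0.349  0.042] gap 0.102 grip 42.156752943992615 q6 -1.38
```

move_arm(
  targets=[
    {"dx": -0.0013,"dy": 0.008,"dz": 0,"rx": 0,"ry": 0,"rz": 0},
    {"dx": -0.0013,"dy": 0.008,"dz": 0,"rx": 0,"ry": 0,"rz": 0},
    {"dx": 0,"dy": 0,"dz": 0,"rx": 0,"ry": 0,"rz": 0},
    {"dx": 0,"dy": 0,"dz": 0,"rx": 0,"ry": 0,"rz": 0},
    {"dx": 0,"dy": 0,"dz": 0,"rx": 0,"ry": 0,"rz": 0},
    {"dx": 0,"dy": 0,"dz": 0,"rx": 0,"ry": 0,"rz": 0},
    {"dx": 0,"dy": 0,"dz": 0,"rx": 0,"ry": 0,"rz": 0},
    {"dx": 0,"dy": 0,"dz": 0,"rx": 0,"ry": 0,"rz": 0},
    {"dx": 0,"dy": 0,"dz": 0,"rx": 0,"ry": 0,"rz": 0},
    {"dx": 0,"dy": 0,"dz": 0,"rx": 0,"ry": 0,"rz": 0},
  ],
)

```text
t: 14.3
tcp_pos: [0.5006, 0.0146, 0.0708]
tool_rot: [0.193, 0.981, -0.0, 0.0]
force: [1.6, -1.7, 4.9]
finger_gap: 0.103
gripper_force: 42.2
```

```bash
python3 st.py
```

```text
t 14.3 tcp [0.5006 0.0146 0.0708] yaw 1.183 cutter xy mm [-27.7 -18.9] F cutter [ 1.29 -1.93  4.86] Tz [-0.282 -0.351  0.01 ] gap 0.103 grip 42.15504169464111 q6 -1.38
```

move_arm(
  targets=[
    {"dx": -0.0013,"dy": 0.008,"dz": 0,"rx": 0,"ry": 0,"rz": 0},
    {"dx": -0.0013,"dy": 0.008,"dz": 0,"rx": 0,"ry": 0,"rz": 0},
    {"dx": 0,"dy": 0,"dz": 0,"rx": 0,"ry": 0,"rz": 0},
    {"dx": 0,"dy": 0,"dz": 0,"rx": 0,"ry": 0,"rz": 0},
    {"dx": 0,"dy": 0,"dz": 0,"rx": 0,"ry": 0,"rz": 0},
    {"dx": 0,"dy": 0,"dz": 0,"rx": 0,"ry": 0,"rz": 0},
    {"dx": 0,"dy": 0,"dz": 0,"rx": 0,"ry": 0,"rz": 0},
    {"dx": 0,"dy": 0,"dz": 0,"rx": 0,"ry": 0,"rz": 0},
    {"dx": 0,"dy": 0,"dz": 0,"rx": 0,"ry": 0,"rz": 0},
    {"dx": 0,"dy": 0,"dz": 0,"rx": 0,"ry": 0,"rz": 0},
  ],
)

```text
t: 15.55
tcp_pos: [0.5005, 0.015, 0.0708]
tool_rot: [0.193, 0.981, -0.0, 0.0]
force: [2.0, -2.0, 4.9]
finger_gap: 0.106
gripper_force: 42.2
```

```bash
python3 st.py
```

```text
t 15.55 tcp [0.5005 0.015  0.0708] yaw 1.183 cutter xy mm [-27.6 -18.5] F cutter [ 1.63 -2.25  4.86] Tz [-0.248 -0.339  0.052] gap 0.106 grip 42.15400993824005 q6 -1.38
```

move_arm(
  targets=[
    {"dx": -0.0013,"dy": 0.008,"dz": 0,"rx": 0,"ry": 0,"rz": 0},
    {"dx": -0.0013,"dy": 0.008,"dz": 0,"rx": 0,"ry": 0,"rz": 0},
    {"dx": 0,"dy": 0,"dz": 0,"rx": 0,"ry": 0,"rz": 0},
    {"dx": 0,"dy": 0,"dz": 0,"rx": 0,"ry": 0,"rz": 0},
    {"dx": 0,"dy": 0,"dz": 0,"rx": 0,"ry": 0,"rz": 0},
    {"dx": 0,"dy": 0,"dz": 0,"rx": 0,"ry": 0,"rz": 0},
    {"dx": 0,"dy": 0,"dz": 0,"rx": 0,"ry": 0,"rz": 0},
    {"dx": 0,"dy": 0,"dz": 0,"rx": 0,"ry": 0,"rz": 0},
    {"dx": 0,"dy": 0,"dz": 0,"rx": 0,"ry": 0,"rz": 0},
    {"dx": 0,"dy": 0,"dz": 0,"rx": 0,"ry": 0,"rz": 0},
  ],
)

```text
t: 16.8
tcp_pos: [0.5005, 0.0152, 0.0708]
tool_rot: [0.192, 0.981, -0.0, 0.0]
force: [1.9, -2.6, 4.9]
finger_gap: 0.104
gripper_force: 42.1
```

```bash
python3 st.py
```

```text
t 16.8 tcp [0.5005 0.0152 0.0708] yaw 1.183 cutter xy mm [-27.6 -18.2] F cutter [ 1.49 -2.89  4.9 ] Tz [-0.422 -0.352 -0.014] gap 0.104 grip 42.14294135570526 q6 -1.38
```

move_arm(
  targets=[
    {"dx": -0.001,"dy": 0.006,"dz": 0,"rx": 0,"ry": 0,"rz": 0},
    {"dx": -0.001,"dy": 0.006,"dz": 0,"rx": 0,"ry": 0,"rz": 0},
    {"dx": 0,"dy": 0,"dz": 0,"rx": 0,"ry": 0,"rz": 0},
    {"dx": 0,"dy": 0,"dz": 0,"rx": 0,"ry": 0,"rz": 0},
    {"dx": 0,"dy": 0,"dz": 0,"rx": 0,"ry": 0,"rz": 0},
    {"dx": 0,"dy": 0,"dz": 0,"rx": 0,"ry": 0,"rz": 0},
    {"dx": 0,"dy": 0,"dz": 0,"rx": 0,"ry": 0,"rz": 0},
    {"dx": 0,"dy": 0,"dz": 0,"rx": 0,"ry": 0,"rz": 0},
    {"dx": 0,"dy": 0,"dz": 0,"rx": 0,"ry": 0,"rz": 0},
    {"dx": 0,"dy": 0,"dz": 0,"rx": 0,"ry": 0,"rz": 0},
  ],
)

```text
t: 18.05
tcp_pos: [0.5005, 0.0153, 0.0708]
tool_rot: [0.192, 0.981, -0.0, 0.0]
force: [1.5, -4.9, 5.2]
finger_gap: 0.105
gripper_force: 42.1
```

```bash
python3 st.py
```

```text
t 18.05 tcp [0.5005 0.0153 0.0708] yaw 1.184 cutter xy mm [-27.6 -18.1] F cutter [ 0.69 -5.04  5.21] Tz [-0.731 -0.314 -0.035] gap 0.105 grip 42.141008377075195 q6 -1.38
```

The blank is nipped at roughly 3 N above drag. I'll turn back part of the way and check that the nip holds.

move_arm(
  targets=[
    {"dx": 0,"dy": 0,"dz": 0,"rx": 0,"ry": 0,"rz": -0.1},
    {"dx": 0,"dy": 0,"dz": 0,"rx": 0,"ry": 0,"rz": -0.1},
    {"dx": 0,"dy": 0,"dz": 0,"rx": 0,"ry": 0,"rz": -0.1},
    {"dx": 0,"dy": 0,"dz": 0,"rx": 0,"ry": 0,"rz": -0.1},
    {"dx": 0,"dy": 0,"dz": 0,"rx": 0,"ry": 0,"rz": -0.1},
    {"dx": 0,"dy": 0,"dz": 0,"rx": 0,"ry": 0,"rz": -0.1},
    {"dx": 0,"dy": 0,"dz": 0,"rx": 0,"ry": 0,"rz": 0},
    {"dx": 0,"dy": 0,"dz": 0,"rx": 0,"ry": 0,"rz": 0},
    {"dx": 0,"dy": 0,"dz": 0,"rx": 0,"ry": 0,"rz": 0},
    {"dx": 0,"dy": 0,"dz": 0,"rx": 0,"ry": 0,"rz": 0},
  ],
)

```text
t: 19.3
tcp_pos: [0.5006, 0.0154, 0.0708]
tool_rot: [0.343, 0.939, -0.0, 0.0]
force: [1.6, -5.1, 3.7]
finger_gap: 0.101
gripper_force: 42.0
```

```bash
python3 st.py
```

```text
t 19.3 tcp [0.5006 0.0154 0.0708] yaw 0.87 cutter xy mm [-27.5 -18. ] F cutter [ 0.75 -5.29  3.68] Tz [-0.801 -0.439 -0.059] gap 0.101 grip 42.0206344127655 q6 -1.06
```

move_arm(
  targets=[
    {"dx": 0,"dy": 0,"dz": 0,"rx": 0,"ry": 0,"rz": -0.1},
    {"dx": 0,"dy": 0,"dz": 0,"rx": 0,"ry": 0,"rz": -0.1},
    {"dx": 0,"dy": 0,"dz": 0,"rx": 0,"ry": 0,"rz": -0.1},
    {"dx": 0,"dy": 0,"dz": 0,"rx": 0,"ry": 0,"rz": -0.1},
    {"dx": 0,"dy": 0,"dz": 0,"rx": 0,"ry": 0,"rz": -0.1},
    {"dx": 0,"dy": 0,"dz": 0,"rx": 0,"ry": 0,"rz": -0.1},
    {"dx": 0,"dy": 0,"dz": 0,"rx": 0,"ry": 0,"rz": 0},
    {"dx": 0,"dy": 0,"dz": 0,"rx": 0,"ry": 0,"rz": 0},
    {"dx": 0,"dy": 0,"dz": 0,"rx": 0,"ry": 0,"rz": 0},
    {"dx": 0,"dy": 0,"dz": 0,"rx": 0,"ry": 0,"rz": 0},
  ],
)

```text
t: 20.55
tcp_pos: [0.5007, 0.0155, 0.0707]
tool_rot: [0.486, 0.874, 0.0, 0.0]
force: [2.3, -4.6, 3.7]
finger_gap: 0.104
gripper_force: 41.9
```

```bash
python3 st.py
```

```text
t 20.55 tcp [0.5007 0.0155 0.0707] yaw 0.556 cutter xy mm [-27.4 -18. ] F cutter [ 1.51 -4.9   3.7 ] Tz [-0.79  -0.53   0.007] gap 0.104 grip 41.94394111633301 q6 -0.75
```

move_arm(
  targets=[
    {"dx": 0,"dy": 0,"dz": 0,"rx": 0,"ry": 0,"rz": -0.1},
    {"dx": 0,"dy": 0,"dz": 0,"rx": 0,"ry": 0,"rz": -0.1},
    {"dx": 0,"dy": 0,"dz": 0,"rx": 0,"ry": 0,"rz": -0.1},
    {"dx": 0,"dy": 0,"dz": 0,"rx": 0,"ry": 0,"rz": -0.1},
    {"dx": 0,"dy": 0,"dz": 0,"rx": 0,"ry": 0,"rz": -0.1},
    {"dx": 0,"dy": 0,"dz": 0,"rx": 0,"ry": 0,"rz": -0.1},
    {"dx": 0,"dy": 0,"dz": 0,"rx": 0,"ry": 0,"rz": -0.1},
    {"dx": 0,"dy": 0,"dz": 0,"rx": 0,"ry": 0,"rz": 0},
    {"dx": 0,"dy": 0,"dz": 0,"rx": 0,"ry": 0,"rz": 0},
    {"dx": 0,"dy": 0,"dz": 0,"rx": 0,"ry": 0,"rz": 0},
  ],
)

```text
t: 21.8
tcp_pos: [0.5008, 0.0155, 0.0707]
tool_rot: [0.637, 0.771, 0.0, 0.0]
force: [2.6, -4.2, 2.4]
finger_gap: 0.103
gripper_force: 41.9
```

```bash
python3 st.py
```

```text
t 21.8 tcp [0.5008 0.0155 0.0707] yaw 0.189 cutter xy mm [-27.3 -18. ] F cutter [ 1.93 -4.57  2.4 ] Tz [-0.718 -0.535 -0.009] gap 0.103 grip 41.854273080825806 q6 -0.38
```

The screw reads about 0.03 and Fy is steady. Releasing and lifting.

move_arm(
  targets=[
    {"dx": 0,"dy": 0,"dz": 0,"rx": 0,"ry": 0,"rz": 0},
    {"dx": 0,"dy": 0,"dz": 0,"rx": 0,"ry": 0,"rz": 0},
    {"dx": 0,"dy": 0,"dz": 0,"rx": 0,"ry": 0,"rz": 0},
    {"dx": 0,"dy": 0,"dz": 0,"rx": 0,"ry": 0,"rz": 0},
    {"dx": 0,"dy": 0,"dz": 0,"rx": 0,"ry": 0,"rz": 0},
    {"dx": 0,"dy": 0,"dz": 0.5,"rx": 0,"ry": 0,"rz": 0},
    {"dx": 0,"dy": 0,"dz": 0.9,"rx": 0,"ry": 0,"rz": 0},
    {"dx": 0,"dy": 0,"dz": 0.9,"rx": 0,"ry": 0,"rz": 0},
    {"dx": 0,"dy": 0,"dz": 0.9,"rx": 0,"ry": 0,"rz": 0},
    {"dx": 0,"dy": 0,"dz": 0,"rx": 0,"ry": 0,"rz": 0},
  ],
  claw=50,
)

```text
t: 23.05
tcp_pos: [0.5019, 0.0155, 0.153]
tool_rot: [0.637, 0.771, 0.001, 0.002]
force: [1.1, 0.4, -0.9]
finger_gap: 0.503
gripper_force: 0.0
```

```bash
python3 - <<'E'
from station import sensors,cams;import cv2,pickle
s=sensors.sense();m={'wrist':cams.camera_model('wrist'),'side':cams.camera_model('side')}
cv2.imwrite("pics/w5_raw.png",cams.snapshot("wrist")[:,:,::-1]);pickle.dump((s,m),open("pics/w5.pkl","wb"))
cv2.imwrite("pics/w5_side.png",cams.snapshot("side")[:,:,::-1])
E
python3 st.py; python3 strip.py w5
python3 - <<'E'
import cv2,numpy as np
a=cv2.imread("pics/strip_w5.png");c=cv2.imread("pics/w5_raw.png")[20:240,160:380];c=cv2.resize(c,(440,440),interpolation=cv2.INTER_CUBIC)
b=cv2.resize(cv2.imread("pics/w5_side.png")[160:250,170:260],(355,355),interpolation=cv2.INTER_CUBIC)
o=np.zeros((600,800,3),np.uint8);o[:a.shape[0]]=a;o[160:600,:440]=c;o[160:515,442:797]=b;cv2.imwrite("pics/v9.png",o)
E
```

```text
t 23.15 tcp [0.5001 0.0157 0.1509] yaw 0.188 cutter xy mm [-27.9 -17.7] F cutter [0.07 0.48 0.44] Tz [-0.051 -0.021 -0.01 ] gap 0.501 grip 0.0 q6 -0.38
w5 copper y mm -18.2 57.3
[]
```

View pics/v9.png

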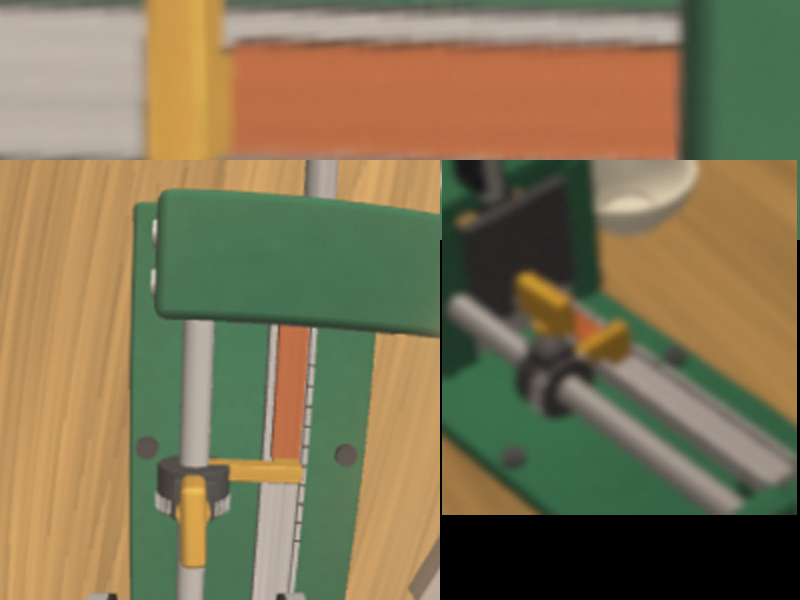

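The tab lies along the rod, so the screw is tight. The finger sits against the blank at strip px 233 and the blank runs up to the head at 680, and the gripper is clear. Handing in.

```bash
python3 -c "
from station import order;print(order.sign_off())"
```

```text
the job is handed in; nothing more can be done
None
```

I loosened the thumb screw, slid the stop until the blank was nipped against the blade at about 3 N (judged by force, since the head hid that end of the blank), retightened the screw to about 0.03 rad with it still snug, let go, and handed the job in at about 23 s; the result was not reported back.

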